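# Pull a dispensing basket forward for checking and load its carton

## Robot

A 6-joint arm with a two-finger parallel gripper is mounted at the origin on the work surface. World frame = base frame: x ahead of the robot, y to its left, z up, the work surface at z = 0. Lengths are in m, angles in degrees, forces in N, time in s.
With the tool pointing down it reaches from about 0.25 to 0.725 m from the base axis. Payload 9.7 kg.
Tool frame: the origin (TCP) lies between the finger pads; the fingertips stand 11 mm ahead of it and the grasp point (between the pads) lies 8 mm behind it; z points along the fingers, y is the direction in which the jaws open and shut (so a half turn about z gives the same grasp; the last joint's range is limited). The gripper opens to 85 mm and grips with 20 to 120 N. Pads are 22 mm wide; open, the fingers measure 114 mm over their backs; the gripper's body (76 mm by 85 mm) begins 54 mm behind the grasp point. The pads swing forward as they close: fully open they stand 13 mm farther back than shut.
Start: joints at [72.708, 4.979, 10.078, 95.1, 0, 90], TCP at [0.163, 0.525, 0.242] pointing down, gripper open.
Joint ranges: [-179.16, 179.16], [-48.56, 103.87], [-65.8, 70.77], [-126.05, 130.52], [-82.76, 87.17], [-180, 180]. Speed limits (degrees/s): [127.2, 127.2, 147.25, 180, 180, 180].

## Interface

Orientations are given as [roll, pitch, yaw] about the fixed x, y, z axes, in that order (R = Rz(yaw) Ry(pitch) Rx(roll)).
In Python, from workcell import bot gives the robot as it stands.
- The arm moves only by the tool play_rows, never from a script. Its argument "targets" is a list of rows, each an object of numbers: "fingers": the gripper command: -1 is shut, 1 is fully open, values between are in proportion; "x", "y", "z": the shift along the tool's x, y, z in m; "wx", "wy", "wz": the turn, a rotation vector about the tool's x, y, z in degrees. In form: [{"fingers": .., "x": .., "y": .., "z": .., "wx": .., "wy": .., "wz": ..}, ...]. A call has 1 to 20 rows; each row is the pose to reach, as a shift and turn from the pose commanded when the call began, along the tool's axes at that moment; what a row does not reach only later rows make up. A row lasts 1/12 s, in which the tool goes at most 41.7 mm and 7.16 degrees, less where a joint would pass 70% of its speed; a pose out of reach is approached as far as the arm can. A call with a gripper value outside its range is refused whole. The fingers move at their own pace and stop on an object; "grip_force" is the grip in N (left out, the last holds). Time passes only in rows, so rows that repeat a pose let the fingers close. It gives the time, the measured TCP pose, the force and the opening at its end, in the units of the state.
- bot.get_obs(): the state, without advancing time (a new reading comes with each control period).
- bot.camera(name): name is "scene" or "top" or "wrist"; returns (picture, depth): 480x640x3 uint8, blue, green, red; 480x640 float32, m along the optical axis (not along the pixel's ray), 0 where there is no reading.
- bot.get_calibration(name): a dict with "fx", "fy", "cx", "cy" (pixels), "distortion" ([k1, k2, p1, p2, k3] as OpenCV has them; the pictures are not rectified), "camera_from_world" (4x4, takes a point from world to camera coordinates). Camera axes: x right, y down, z forward; pixel columns grow to the right and rows downward; lengths in m; the calibration is good to about 2 mm. A picture is of the moment at which its call begins: read the wrist's pose just before it. get_calibration takes no time and is no camera call; for the wrist camera it gives the pose at the moment of the call.
- bot.job_done(): hands the job in, once; it reports no verdict.
Trained networks look in the newest picture that a camera, given by its name, has taken for a name from the list of things; names that differ only in an ending like _2 or _b are one class to them, and where a whole thing is asked for, a point or a joint stands for the part that bears it (a point fixed in the world has none). Each returns a list of dicts, best first, with "confidence" (0 to 1); they miss things now and then, are a little off and sometimes report something else, mostly with a low value. They report only what shows in the picture. A call takes as long as a camera call. They do not tell look-alikes from the thing itself.
- bot.look_for(query, camera): "extent" ([left, top, right, bottom] in pixels, round what is visible of it).
- bot.outline_of(query, camera): "region" (480x640 bool, what is visible of it) and "extent" ([left, top, right, bottom] in pixels, round what is visible of it).
- bot.place_of(query, camera): "point" ([row, column] in pixels: a listed point, or the origin of a listed thing).
The state is a dict: "time": time; "q": joint angles; "qd": joint speeds; "joint_efforts": joint torques, N m; "ee_pos": TCP position; "tcp_rot": TCP orientation; "wrist_force": force on the tool from outside, world axes, zero at the start; "torque": the same for the moment, N m; "opening": finger opening in m.
Only numpy, scipy, OpenCV 4.12 (cv2) and the standard library are available. Lean on these libraries where they do the work, as an engineer would, in place of code of your own. Each camera call takes 0.05 s, during which the arm holds its last target.

## Task

Bring the pink dispensing basket to the checking mat: hook a fingertip behind its far lip and drag it along the counter towards you, without lifting it, until it stands wholly on the teal mat. Then take the green-banded medicine carton from the counter and lower it into the basket so that it lies flat there, without dropping it. Let go of everything and leave the other things on the counter where they are.

Things in the scene. Friction and masses are not known exactly. Their poses are not given: they have to be found in the camera images.
- basket: Pink (magenta) open-topped loose basket with slotted walls, 130 mm deep (its x), 190 mm wide (its y), 60 mm high, walls and floor 4 mm thick, about 0.35 kg, empty, standing on the counter beyond the mat. Origin: centre of its underside; +x points to its far wall, z up. A 4 mm wide rim runs outside the top of its two short sides. It slides on the counter with a few newtons and turns if pulled off-centre.
- far_lip: Far (+x) wall of the pink basket with its turned-out lip, part of the basket. The wall is 190 mm wide, 4 mm thick; the lip along its top sticks out 10 mm beyond the wall, is 160 mm wide and 6 mm thick, its top 60 mm above the counter. Origin: middle of the lip's outer edge, at its top; axes as the basket's (+x outward, away from the basket, y along the lip). The counter behind it is free for at least 60 mm.
- mat: Teal checking mat, fixed, 210 mm (its x) by 270 mm (its y), about 1 mm thick and flush: nothing catches on it. Origin: its centre, at counter height; x and y along its sides, +x roughly towards the basket.
- green_carton: Loose medicine carton, white with green bands (a wide one near its +x end, a narrow one near the other), 110 x 40 x 45 mm (its x, y, z), about 0.09 kg, lying on the counter on one side of the mat. Origin: centre of its underside; x along its length.
- green_carton_center (a point): Centre of the green-banded carton, 22.5 mm above its underside.
- corner_near_left (a point): near left corner of the pink basket's underside (near = the -x side, back = the +x side with the lip, left = +y), 65 mm and 95 mm from its origin.
- corner_near_right (a point): near right corner of the pink basket's underside (near = the -x side, back = the +x side with the lip, left = +y), 65 mm and 95 mm from its origin.
- corner_back_left (a point): back left corner of the pink basket's underside (near = the -x side, back = the +x side with the lip, left = +y), 65 mm and 95 mm from its origin.
- corner_back_right (a point): back right corner of the pink basket's underside (near = the -x side, back = the +x side with the lip, left = +y), 65 mm and 95 mm from its origin.
- orange_carton: Bystander: the same carton with orange bands, 110 x 40 x 45 mm, on the other side of the mat. Origin: centre of its underside; x along its length.
- amber_jar: Bystander: upright amber jar, 48 mm diameter, 70 mm high, to the right of the basket. Origin: centre of its underside.
- white_bottle: Bystander: upright white bottle with a blue cap, 52 mm diameter, 85 mm high, far right. Origin: centre of its underside.
- blue_basket: Bystander: grey-blue basket, 110 x 160 x 55 mm, far left. Origin: centre of its underside.
- green_jar: Bystander: upright green glass jar with a white lid, 52 mm diameter, 65 mm high, far left behind the basket. Origin: centre of its underside.
Mind the look-alikes: they are no part of the job. Leave any brown look-alike of the green_carton alone. There is more than one size of the basket; the one meant has the size given above.

How it is judged (in metres and radians):
On the way, in this order (a step that is already met when the one before it is completed fails the run):
1. the basket has been drawn at least 30 mm with a finger on its far wall or lip (contact force between the fingers and far_lip above 0.2 N and distance of basket from where it was at the start of the episode above 0.03 m), for 0.02 s.
2. the basket stands wholly on the mat (x of corner_near_left in the frame of mat between -0.11 and 0.11 m and y of corner_near_left in the frame of mat between -0.14 and 0.14 m and x of corner_near_right in the frame of mat between -0.11 and 0.11 m and y of corner_near_right in the frame of mat between -0.14 and 0.14 m and x of corner_back_left in the frame of mat between -0.11 and 0.11 m and y of corner_back_left in the frame of mat between -0.14 and 0.14 m and x of corner_back_right in the frame of mat between -0.11 and 0.11 m and y of corner_back_right in the frame of mat between -0.14 and 0.14 m), for 0.2 s.
3. then the green-banded carton lies in the basket (x of green_carton_center in the frame of basket between -0.061 and 0.061 m and y of green_carton_center in the frame of basket between -0.091 and 0.091 m and z of green_carton_center in the frame of basket between 0 and 0.045 m), for 0.2 s.
At the end, for the whole second after the job is handed in: The pink basket stands upright and still with all four foot corners on the mat (5 mm over its edge is allowed), and the green-banded carton lies flat and still inside it (not on end, not on the rim); both released (all of step 2 and all of step 3 and angle between basket's own z axis and vertical below 0.08 rad and linear speed of each of basket, green_carton below 0.03 m/s); the robot touches nothing.
It fails at once if the basket is lifted more than 25 mm off the counter (height (world z) of basket above 0.025 m).
It fails at once if the basket is tipped by more than 25 degrees (angle between basket's own z axis and vertical above 0.44 rad).
It fails at once if the carton is dropped (falls free faster than 0.8 m/s, about 33 mm) (contact force between the fingers and green_carton below 0.05 N and linear speed of green_carton above 0.8 m/s).
It fails at once if another thing on the counter is moved by more than 30 mm (distance of any of orange_carton, amber_jar, white_bottle, blue_basket, green_jar from where it was at the start of the episode above 0.03 m).
It also fails if it takes over 58 s, if anything falls off the work surface, if the arm or the gripper's body presses on something with over 40 N, if the wrist force passes 120 N, or if a joint passes its speed limit or range.

## Working session

There is one attempt and no reset: what is moved stays moved. The work goes in short steps, Python scripts to look and compute and a tool call to move; the robot and the scene stay as the last step left them, time stands still between calls to the robot, and variables do not carry over. Pictures are saved under pics/ and viewed, and the job is handed in when it is done.

Besides the shell and the picture viewer there is one more tool, called after "Emit:" as name([rows], argument=value, ...), one row to a line, values as JSON. play_rows: Moves the arm, as the interface text tells. Its arguments: {"type":"object","properties":{"targets":{"type":"array","items":{"type":"object","properties":{"fingers":{"type":"number"},"x":{"type":"number"},"y":{"type":"number"},"z":{"type":"number"},"wx":{"type":"number"},"wy":{"type":"number"},"wz":{"type":"number"}}}},"grip_force":{"type":"number"}},"required":["targets"]}

```bash
mkdir -p pics; ls; python3 - <<'E'
from workcell import bot
import cv2
o=bot.get_obs();print(o)
for n in ["top","scene"]:
    p,d=bot.camera(n);cv2.imwrite(f"pics/{n}0.png",p)
    import numpy as np
    np.save(f"pics/{n}0d.npy",d)
    print(n,bot.get_calibration(n))
E
```

```text
pics
{'time': 0.0, 'q': array([ 7.27067534e+01,  5.00801523e+00,  1.00322767e+01,  9.51008831e+01,
       -3.34721303e-04,  9.00006176e+01]), 'qd': array([-0.0025819 , -0.03551211,  0.05376614, -0.11187752, -0.06575767,
        0.02134515]), 'joint_efforts': array([ 1.75344197e-03, -5.20396471e+01,  4.64795065e+01,  1.65233226e-02,
        3.04572359e-05,  9.17871432e-06]), 'ee_pos': array([0.16342398, 0.52490651, 0.24159317]), 'tcp_rot': array([-1.79923378e+02,  3.35546946e-04,  1.62706136e+02]), 'wrist_force': array([-1.08051478,  0.81782747, -0.40954245]), 'torque': array([-0.04595261, -0.0207629 ,  0.03154106]), 'opening': 0.08550407635037624}
top {'fx': 546.3320186908413, 'fy': 546.3320186908413, 'cx': 331.1780693920633, 'cy': 227.68670138401095, 'distortion': array([-0.03143229,  0.        ,  0.        ,  0.        ,  0.        ]), 'camera_from_world': array([[-0.00231809, -0.99990371, -0.01368217,  0.0199572 ],
       [-0.99269931,  0.00395094, -0.12055072,  0.51290979],
       [ 0.12059317,  0.01330283, -0.99261288,  1.24560292],
       [ 0.        ,  0.        ,  0.        ,  1.        ]])}
scene {'fx': 449.2497709299534, 'fy': 449.2497709299534, 'cx': 315.5875916157252, 'cy': 231.16287745813844, 'distortion': array([0.02447361, 0.        , 0.        , 0.        , 0.        ]), 'camera_from_world': array([[ 0.18887238,  0.98187746, -0.01561652, -0.1202473 ],
       [ 0.83057489, -0.16821182, -0.53089559, -0.39359479],
       [-0.5239013 ,  0.08730082, -0.84729334,  1.39903554],
       [ 0.        ,  0.        ,  0.        ,  1.        ]])}
```

View pics/top0.png

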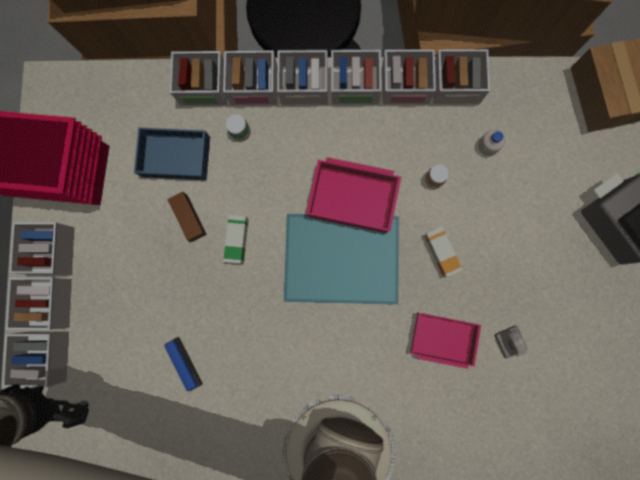

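View pics/scene0.png

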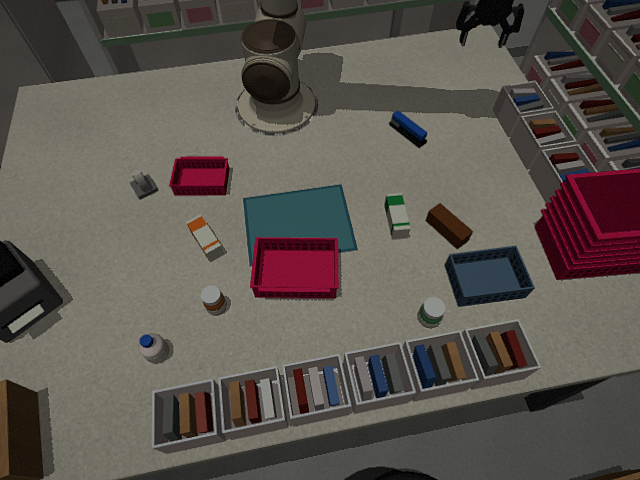

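```bash
cat > h.py <<'E'
import numpy as np,cv2
from scipy.optimize import minimize
from workcell import bot
def proj(P,c):
    T=c["camera_from_world"];P=np.asarray(P,float).reshape(-1,3)
    r,_=cv2.Rodrigues(T[:3,:3])
    return cv2.projectPoints(P,r,T[:3,3],K(c),c["distortion"])[0].reshape(-1,2)
def K(c): return np.array([[c["fx"],0,c["cx"]],[0,c["fy"],c["cy"]],[0,0,1.]])
def pix2w(uv,z,c):
    uv=np.asarray(uv,float).reshape(-1,1,2)
    n=cv2.undistortPoints(uv,K(c),c["distortion"]).reshape(-1,2)
    T=c["camera_from_world"];R=T[:3,:3];C=-R.T@T[:3,3]
    d=np.c_[n,np.ones(len(n))]@R
    return C+d*((z-C[2])/d[:,2])[:,None]
def box(x0,x1,y0,y1,z0,z1): return np.array([[x,y,z] for x in(x0,x1) for y in(y0,y1) for z in(z0,z1)])
BASKET=np.r_[box(-.065,.065,-.095,.095,0,.06),box(.065,.075,-.08,.08,.054,.06),box(-.065,.065,-.099,.099,.056,.06)]
CARTON=box(-.055,.055,-.02,.02,0,.045)
MAT=box(-.105,.105,-.135,.135,0,.001)
def W(P,p):
    a=p[2];R=np.array([[np.cos(a),-np.sin(a),0],[np.sin(a),np.cos(a),0],[0,0,1]])
    return P@R.T+[p[0],p[1],0]
S=4
def sil(P,p,c,box_):
    q=proj(W(P,p),c);h=cv2.convexHull(q.astype(np.float32)).reshape(-1,2)
    l,t,r,b=box_
    m=np.zeros(((b-t)*S,(r-l)*S),np.uint8)
    cv2.fillPoly(m,[np.round(((h-[l,t]+.5)*S-.5)*16).astype(int)],255,shift=4)
    return cv2.resize(m,(r-l,b-t),interpolation=cv2.INTER_AREA)/255.
def fit(P,p0,views,ignore=None):
    # views: list of (mask,calib,weightmask or None)
    def cost(s):
        p=[s[0]/100,s[1]/100,s[2]/10]
        return sum((np.abs(sil(P,p,c,(0,0,640,480))[y0:y1,x0:x1]-m[y0:y1,x0:x1])*(1 if w is None else w[y0:y1,x0:x1])).sum()
          for m,c,w,(x0,y0,x1,y1) in views)
    s0=np.array([p0[0]*100,p0[1]*100,p0[2]*10])
    for _ in range(2):
        r=minimize(cost,s0,method="Nelder-Mead",options=dict(initial_simplex=s0+np.r_[np.zeros((1,3)),np.eye(3)*1.]));s0=r.x
    return np.array([s0[0]/100,s0[1]/100,s0[2]/10]),r.fun
def comp(mask,uv):
    m=cv2.morphologyEx(mask.astype(np.uint8),cv2.MORPH_CLOSE,np.ones((9,9)))
    n,l=cv2.connectedComponents(m)
    return l==l[int(uv[1]),int(uv[0])]
def bb(m,k=12):
    y,x=np.where(m);return max(x.min()-k,0),max(y.min()-k,0),min(x.max()+k,640),min(y.max()+k,480)
def pink(p):
    h=cv2.cvtColor(p,cv2.COLOR_BGR2HSV).astype(int);return (h[...,0]>155)&(h[...,1]>130)&(h[...,2]>40)
def teal(p):
    h=cv2.cvtColor(p,cv2.COLOR_BGR2HSV).astype(int);return (h[...,0]>80)&(h[...,0]<105)&(h[...,1]>60)
E
cat > a.py <<'E'
from h import *
V={}
for n in["top","scene"]: V[n]=(cv2.imread(f"pics/{n}0.png"),bot.get_calibration(n))
bm={"top":comp(pink(V["top"][0]),(353,195)),"scene":comp(pink(V["scene"][0]),(295,265))}
mm={"top":comp(teal(V["top"][0]),(330,270)),"scene":comp(teal(V["scene"][0]),(300,215))}
def est(P,p0,M,ign=None):
    vs=[]
    for n in M:
        w=None if ign is None else 1.-cv2.dilate(ign[n].astype(np.uint8),np.ones((5,5)))
        vs.append((M[n].astype(float),V[n][1],w,bb(M[n])))
    for s in [vs]+[[v] for v in vs]: print(fit(P,p0,s))
cb=pix2w([353,195],.04,V["top"][1])[0];cm=pix2w([342,258],0,V["top"][1])[0]
print("basket",cb);est(BASKET,[cb[0],cb[1],-.15],bm)
print("mat",cm);est(MAT,[cm[0],cm[1],0],mm,bm)
for n in V: print(n,bm[n].sum(),mm[n].sum())
# carton
g={}
for n,r in(("top",(215,205,255,275)),("scene",(378,185,418,245))):
    im=V[n][0];
    mask=np.zeros((480,640),np.uint8)
    cv2.imwrite(f"pics/crop_{n}.png",cv2.resize(im[r[1]:r[3],r[0]:r[2]],None,fx=8,fy=8,interpolation=cv2.INTER_NEAREST))
    gm=np.full((480,640),cv2.GC_BGD,np.uint8);gm[r[1]:r[3],r[0]:r[2]]=cv2.GC_PR_BGD
    gm[r[1]+12:r[3]-12,r[0]+10:r[2]-12]=cv2.GC_PR_FGD
    cv2.grabCut(im,gm,None,np.zeros((1,65)),np.zeros((1,65)),6,cv2.GC_INIT_WITH_MASK)
    g[n]=(gm==1)|(gm==3)
    o=im.copy();o[g[n]]=(0,0,255);cv2.imwrite(f"pics/gc_{n}.png",cv2.resize(o[r[1]:r[3],r[0]:r[2]],None,fx=8,fy=8,interpolation=cv2.INTER_NEAREST))
cc=pix2w([234,240],.03,V["top"][1])[0];print("carton",cc);est(CARTON,[cc[0],cc[1],0],g)
E
python3 a.py; python3 - <<'E'
import cv2,numpy as np
a=[cv2.imread(f"pics/{k}_{n}.png") for n in("top","scene") for k in("crop","gc")]
a=[cv2.resize(x,(200,400)) for x in a];cv2.imwrite("pics/c1.png",np.hstack(a))
E
```

```text
basket [ 0.5886364  -0.03295064  0.04      ]
(array([ 0.58755909, -0.03667615, -0.20369605]), np.float64(566.8156862745097))
(array([ 0.58751227, -0.03187525, -0.20180719]), np.float64(310.5647058823529))
(array([ 0.58719418, -0.03842717, -0.20767581]), np.float64(126.4078431372549))
mat [ 0.4440383  -0.00680781  0.        ]
(array([ 0.44587856, -0.00821787, -0.02272267]), np.float64(448.80392156862746))
(array([ 0.44591163, -0.00432108, -0.02077899]), np.float64(245.9294117647059))
(array([ 0.44638482, -0.01062935, -0.02180593]), np.float64(83.8078431372549))
top 5110 8726
scene 5110 5136
carton [0.48498214 0.2459246  0.03      ]
(array([ 0.48869633,  0.24119221, -0.121316  ]), np.float64(384.49411764705883))
(array([ 0.48596385,  0.24390773, -0.0930101 ]), np.float64(214.03529411764703))
(array([ 0.49092812,  0.2381218 , -0.10733156]), np.float64(70.61568627450981))
```

View pics/c1.png

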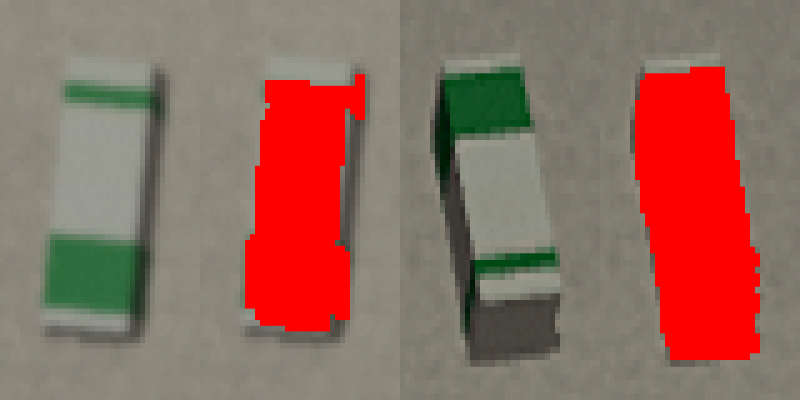

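```bash
cat > ov.py <<'E'
from h import *
out=[]
for n,pb,pm,pc,(x,y,w,hh) in(("top",[.5875,-.0319,-.2018],[.4459,-.0043,-.0208],[.486,.244,-.1],(210,130,210,190)),("scene",[.5872,-.0384,-.2077],[.4464,-.0106,-.0218],[.489,.238,-.12],(220,160,210,190))):
    im=cv2.imread(f"pics/{n}0.png");c=bot.get_calibration(n)
    k=4;o=cv2.resize(im[y:y+hh,x:x+w],None,fx=k,fy=k,interpolation=cv2.INTER_NEAREST)
    for P,p,col in((BASKET,pb,(0,255,255)),(MAT,pm,(255,0,0)),(CARTON,pc,(0,0,255))):
        q=proj(W(P,p),c)
        hl=cv2.convexHull(q.astype(np.float32)).reshape(-1,2)
        cv2.polylines(o,[np.round((hl-[x,y]+.5)*k).astype(int)],True,col,1)
        for u in q: cv2.circle(o,tuple(int(v) for v in (u-[x,y]+.5)*k),2,col,-1)
    cv2.imwrite(f"pics/ov_{n}.png",cv2.resize(o,(800,600*0+724)) [:600])
E
python3 ov.py
```

```text
(no output)
```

View pics/ov_top.png

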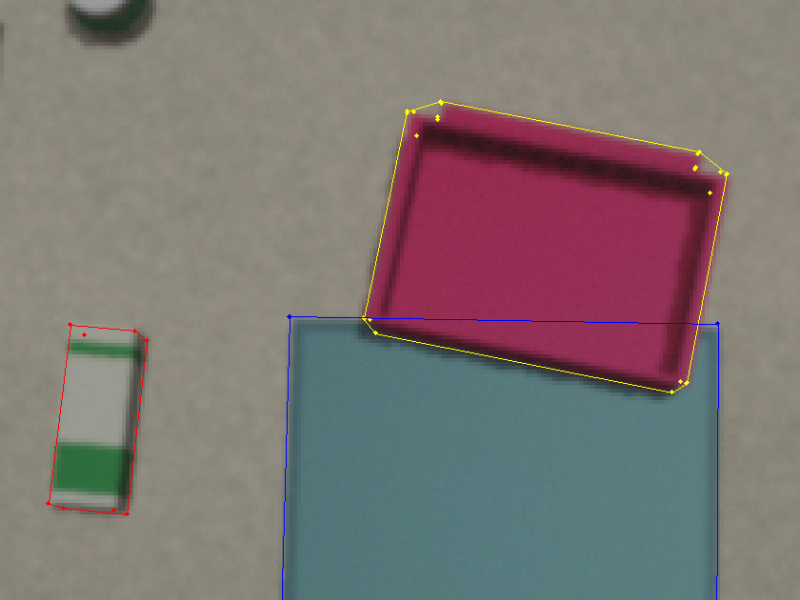

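View pics/ov_scene.png

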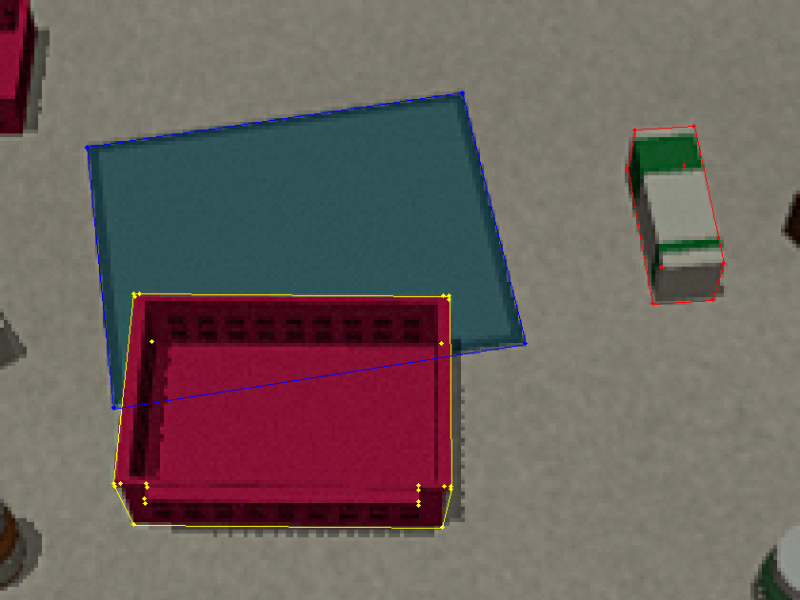

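```bash
cat > mv.py <<'E'
import sys
from h import *
from scipy.spatial.transform import Rotation as Ro
def rel(p,yaw,frm=None):
    o=bot.get_obs();R=Ro.from_euler("xyz",o["tcp_rot"],degrees=True)
    T=Ro.from_euler("xyz",[180,0,yaw],degrees=True)
    print("at",o["ee_pos"].round(4),o["tcp_rot"].round(2),"t",round(o["time"],2),"f",o["wrist_force"].round(1),"open",round(o["opening"],4),"q",o["q"].round(1))
    print("shift",R.inv().apply(np.array(p)-o["ee_pos"]).round(4),"rotvec",(R.inv()*T).as_rotvec(degrees=True).round(2))
if __name__=="__main__":
    a=list(map(float,sys.argv[1:]));rel(a[:3],a[3])
E
python3 mv.py .689 -.056 .15 168.3
```

```text
at [0.1634 0.525  0.2416] [-179.93   -0.    162.71] t 0.1 f [ 0.2 -0.1  0.6] open 0.0852 q [72.7  5.  10.  95.1  0.  90. ]
shift [-0.6745 -0.3984  0.0921] rotvec [-0.07 -0.   -5.59]
```

Emit:
play_rows([
  {"fingers": 1,"x": -0.6745,"y": -0.3984,"z": 0.05,"wz": -5.6},
  {"fingers": 1,"x": -0.6745,"y": -0.3984,"z": 0.05,"wz": -5.6},
  {"fingers": 1,"x": -0.6745,"y": -0.3984,"z": 0.05,"wz": -5.6},
  {"fingers": 1,"x": -0.6745,"y": -0.3984,"z": 0.05,"wz": -5.6},
  {"fingers": 1,"x": -0.6745,"y": -0.3984,"z": 0.05,"wz": -5.6},
  {"fingers": 1,"x": -0.6745,"y": -0.3984,"z": 0.05,"wz": -5.6},
  {"fingers": 1,"x": -0.6745,"y": -0.3984,"z": 0.05,"wz": -5.6},
  {"fingers": 1,"x": -0.6745,"y": -0.3984,"z": 0.05,"wz": -5.6},
  {"fingers": 1,"x": -0.6745,"y": -0.3984,"z": 0.05,"wz": -5.6},
  {"fingers": 1,"x": -0.6745,"y": -0.3984,"z": 0.05,"wz": -5.6},
  {"fingers": 1,"x": -0.6745,"y": -0.3984,"z": 0.05,"wz": -5.6},
  {"fingers": 1,"x": -0.6745,"y": -0.3984,"z": 0.05,"wz": -5.6},
  {"fingers": 1,"x": -0.6745,"y": -0.3984,"z": 0.05,"wz": -5.6},
  {"fingers": 1,"x": -0.6745,"y": -0.3984,"z": 0.05,"wz": -5.6},
  {"fingers": 1,"x": -0.6745,"y": -0.3984,"z": 0.05,"wz": -5.6},
  {"fingers": 1,"x": -0.6745,"y": -0.3984,"z": 0.05,"wz": -5.6},
  {"fingers": 1,"x": -0.6745,"y": -0.3984,"z": 0.092,"wz": -5.6},
  {"fingers": 1,"x": -0.6745,"y": -0.3984,"z": 0.092,"wz": -5.6},
  {"fingers": 1,"x": -0.6745,"y": -0.3984,"z": 0.092,"wz": -5.6},
  {"fingers": 1,"x": -0.6745,"y": -0.3984,"z": 0.092,"wz": -5.6},
])

```text
$.targets[0]: bad value
```

```bash
python3 mv.py .689 -.056 .15 168.3; python3 -c "
from h import *
for n in ['wrist','scene']:
    p,d=bot.camera(n);cv2.imwrite(f'pics/{n}1.png',p)
"
```

```text
at [0.1634 0.525  0.2416] [-179.93   -0.    162.71] t 0.1 f [ 0.2 -0.1  0.6] open 0.0852 q [72.7  5.  10.  95.1  0.  90. ]
shift [-0.6745 -0.3984  0.0921] rotvec [-0.07 -0.   -5.59]
```

View pics/wrist1.png

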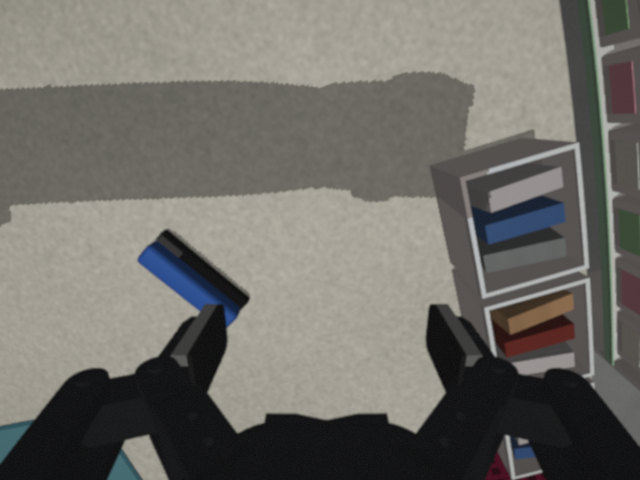

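View pics/scene1.png

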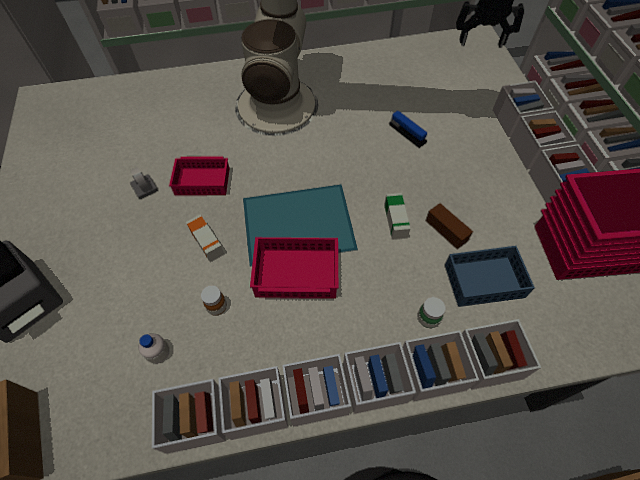

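The call was refused, so nothing moved; rows presumably need all seven keys. The pictures show the scene unchanged from the start: basket at (295,265) in the scene view, arm still at its start pose.

Emit:
play_rows([
  {"fingers": 1,"x": -0.6745,"y": -0.3984,"z": 0.05,"wx": 0,"wy": 0,"wz": -5.6},
  {"fingers": 1,"x": -0.6745,"y": -0.3984,"z": 0.05,"wx": 0,"wy": 0,"wz": -5.6},
  {"fingers": 1,"x": -0.6745,"y": -0.3984,"z": 0.05,"wx": 0,"wy": 0,"wz": -5.6},
  {"fingers": 1,"x": -0.6745,"y": -0.3984,"z": 0.05,"wx": 0,"wy": 0,"wz": -5.6},
  {"fingers": 1,"x": -0.6745,"y": -0.3984,"z": 0.05,"wx": 0,"wy": 0,"wz": -5.6},
  {"fingers": 1,"x": -0.6745,"y": -0.3984,"z": 0.05,"wx": 0,"wy": 0,"wz": -5.6},
  {"fingers": 1,"x": -0.6745,"y": -0.3984,"z": 0.05,"wx": 0,"wy": 0,"wz": -5.6},
  {"fingers": 1,"x": -0.6745,"y": -0.3984,"z": 0.05,"wx": 0,"wy": 0,"wz": -5.6},
  {"fingers": 1,"x": -0.6745,"y": -0.3984,"z": 0.05,"wx": 0,"wy": 0,"wz": -5.6},
  {"fingers": 1,"x": -0.6745,"y": -0.3984,"z": 0.05,"wx": 0,"wy": 0,"wz": -5.6},
  {"fingers": 1,"x": -0.6745,"y": -0.3984,"z": 0.05,"wx": 0,"wy": 0,"wz": -5.6},
  {"fingers": 1,"x": -0.6745,"y": -0.3984,"z": 0.05,"wx": 0,"wy": 0,"wz": -5.6},
  {"fingers": 1,"x": -0.6745,"y": -0.3984,"z": 0.05,"wx": 0,"wy": 0,"wz": -5.6},
  {"fingers": 1,"x": -0.6745,"y": -0.3984,"z": 0.05,"wx": 0,"wy": 0,"wz": -5.6},
  {"fingers": 1,"x": -0.6745,"y": -0.3984,"z": 0.05,"wx": 0,"wy": 0,"wz": -5.6},
  {"fingers": 1,"x": -0.6745,"y": -0.3984,"z": 0.05,"wx": 0,"wy": 0,"wz": -5.6},
  {"fingers": 1,"x": -0.6745,"y": -0.3984,"z": 0.092,"wx": 0,"wy": 0,"wz": -5.6},
  {"fingers": 1,"x": -0.6745,"y": -0.3984,"z": 0.092,"wx": 0,"wy": 0,"wz": -5.6},
  {"fingers": 1,"x": -0.6745,"y": -0.3984,"z": 0.092,"wx": 0,"wy": 0,"wz": -5.6},
  {"fingers": 1,"x": -0.6745,"y": -0.3984,"z": 0.092,"wx": 0,"wy": 0,"wz": -5.6},
])

```text
time: 1.87
ee_pos: [0.6905, -0.0605, 0.1437]
tcp_rot: [-179.9, -0.3, 168.1]
wrist_force: [0.6, 0.6, -1.7]
opening: 0.0853
```

```bash
python3 mv.py .689 -.056 .15 168.3; python3 -c "
from h import *
for n in ['wrist','scene']:
    p,d=bot.camera(n);cv2.imwrite(f'pics/{n}2.png',p)
print(bot.get_calibration('wrist'))
"
```

```text
at [ 0.6905 -0.0605  0.1437] [-179.89   -0.34  168.09] t 1.87 f [ 0.6  0.6 -1.7] open 0.0853 q [-5.  24.8 23.1 88.6 -0.1  6.9]
shift [ 0.0024  0.0041 -0.0063] rotvec [-0.1  -0.34 -0.21]
{'fx': 350.07678496177914, 'fy': 350.07678496177914, 'cx': 326.11427990024686, 'cy': 238.77017650203874, 'distortion': array([-0.05722695,  0.        ,  0.        ,  0.        ,  0.        ]), 'camera_from_world': array([[ 0.20510353,  0.97873936, -0.0013445 , -0.08486534],
       [ 0.93154198, -0.1947911 ,  0.3070602 , -0.66421683],
       [ 0.30027001, -0.06423159, -0.95168914,  0.08003784],
       [ 0.        ,  0.        ,  0.        ,  1.        ]])}
```

View pics/wrist2.png

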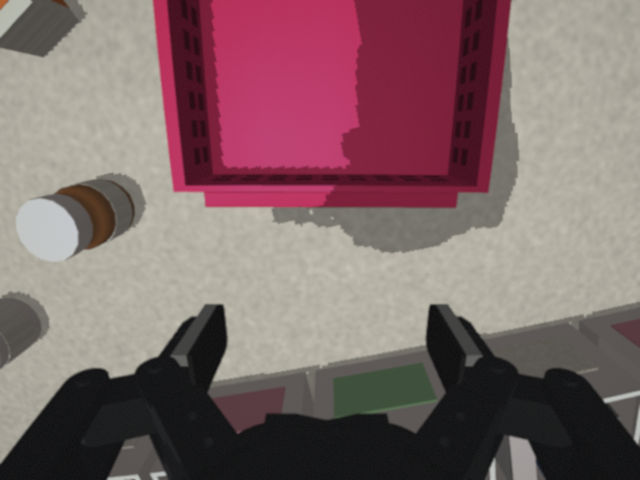

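View pics/scene2.png

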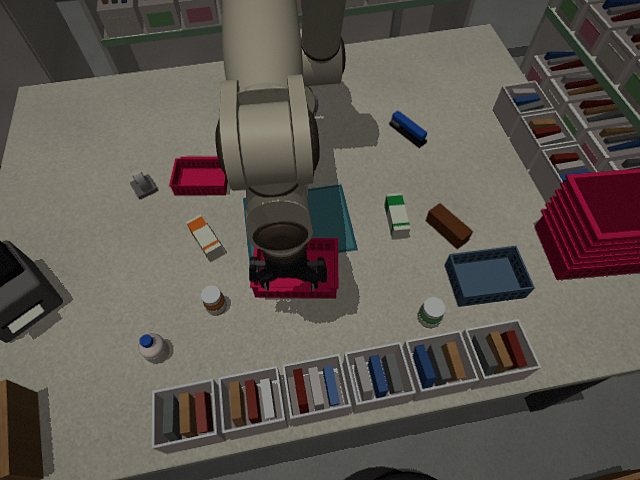

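Wrist view: the lip's outer edge runs from (205,207) to (457,207), squarely in front of both fingers; the space between lip and fingers is free.

```bash
python3 -c "
from h import *
c=bot.get_calibration('wrist')
w=pix2w([[205,207.5],[457,207.5]],.06,c);print(w,w.mean(0),np.linalg.norm(w[0]-w[1]))
d=w[1]-w[0];print('yaw',np.degrees(np.arctan2(-d[0],d[1])))
"; python3 mv.py .689 -.055 .03 168.3;python3 mv.py .549 -.0255 .03 168.3
```

```text
[[ 0.64469888 -0.12835455  0.06      ]
 [ 0.67806182  0.03121311  0.06      ]] [ 0.66138035 -0.04857072  0.06      ] 0.1630181716753298
yaw -11.809466821246756
at [ 0.6889 -0.0571  0.1476] [-179.98   -0.23  168.18] t 1.97 f [-0.9  0.4  0.9] open 0.0851 q [-4.7 24.4 23.  88.8  0.   7.1]
shift [-1.000e-04  2.100e-03  1.176e-01] rotvec [-0.02 -0.23 -0.12]
at [ 0.6889 -0.0571  0.1476] [-179.98   -0.23  168.18] t 1.97 f [-0.9  0.4  0.9] open 0.0851 q [-4.7 24.4 23.  88.8  0.   7.1]
shift [0.143  0.0023 0.1182] rotvec [-0.02 -0.23 -0.12]
```

Emit:
play_rows([
  {"fingers": 1,"x": 0,"y": 0,"z": 0.035,"wx": 0,"wy": 0,"wz": 0},
  {"fingers": 1,"x": 0,"y": 0,"z": 0.07,"wx": 0,"wy": 0,"wz": 0},
  {"fingers": 1,"x": 0,"y": 0,"z": 0.1,"wx": 0,"wy": 0,"wz": 0},
  {"fingers": 1,"x": 0,"y": 0,"z": 0.12,"wx": 0,"wy": 0,"wz": 0},
  {"fingers": 1,"x": 0,"y": 0,"z": 0.12,"wx": 0,"wy": 0,"wz": 0},
  {"fingers": 1,"x": 0.012,"y": 0,"z": 0.12,"wx": 0,"wy": 0,"wz": 0},
  {"fingers": 1,"x": 0.018,"y": 0,"z": 0.12,"wx": 0,"wy": 0,"wz": 0},
  {"fingers": 1,"x": 0.024,"y": 0,"z": 0.12,"wx": 0,"wy": 0,"wz": 0},
  {"fingers": 1,"x": 0.032,"y": 0,"z": 0.12,"wx": 0,"wy": 0,"wz": 0},
  {"fingers": 1,"x": 0.04,"y": 0,"z": 0.12,"wx": 0,"wy": 0,"wz": 0},
])

```text
time: 2.8
ee_pos: [0.6507, -0.0474, 0.0325]
tcp_rot: [180.0, 0.2, 168.3]
wrist_force: [3.6, -0.6, 3.1]
opening: 0.0851
```

```bash
python3 mv.py .531 -.0255 .03 168.3; python3 -c "
from h import *
for n in ['scene']:
    p,d=bot.camera(n);cv2.imwrite(f'pics/{n}3.png',p)
"
```

```text
at [ 0.6507 -0.0474  0.0325] [179.97   0.23 168.32] t 2.8 f [ 3.6 -0.6  3.1] open 0.0851 q [-4.2 19.7  4.1 74.2 -0.   7.5]
shift [ 0.1217 -0.0028  0.002 ] rotvec [0.03 0.23 0.02]
```

View pics/scene3.png

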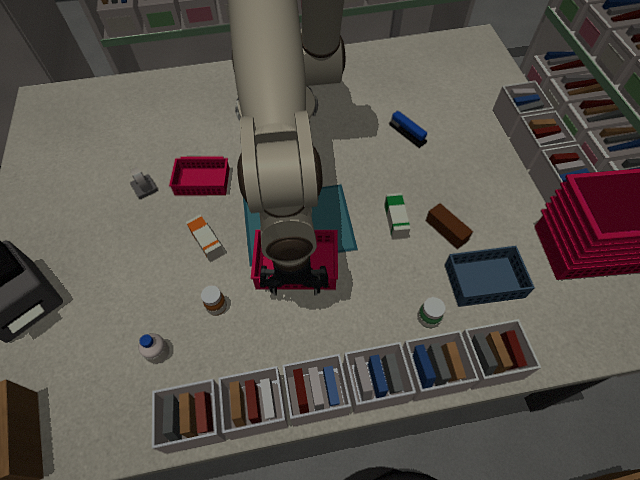

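Contact is made (3.6 N) and the basket's far edge has moved from row 298 to about 290 in the scene view. I'll keep dragging.

Emit:
play_rows([
  {"fingers": 1,"x": 0.01,"y": 0,"z": 0,"wx": 0,"wy": 0,"wz": 0},
  {"fingers": 1,"x": 0.02,"y": 0,"z": 0,"wx": 0,"wy": 0,"wz": 0},
  {"fingers": 1,"x": 0.03,"y": 0,"z": 0,"wx": 0,"wy": 0,"wz": 0},
  {"fingers": 1,"x": 0.04,"y": 0,"z": 0,"wx": 0,"wy": 0,"wz": 0},
  {"fingers": 1,"x": 0.05,"y": 0,"z": 0,"wx": 0,"wy": 0,"wz": 0},
  {"fingers": 1,"x": 0.06,"y": 0,"z": 0,"wx": 0,"wy": 0,"wz": 0},
  {"fingers": 1,"x": 0.07,"y": 0,"z": 0,"wx": 0,"wy": 0,"wz": 0},
  {"fingers": 1,"x": 0.08,"y": 0,"z": 0,"wx": 0,"wy": 0,"wz": 0},
  {"fingers": 1,"x": 0.09,"y": 0,"z": 0,"wx": 0,"wy": 0,"wz": 0},
  {"fingers": 1,"x": 0.1,"y": 0,"z": 0,"wx": 0,"wy": 0,"wz": 0},
  {"fingers": 1,"x": 0.108,"y": 0,"z": 0,"wx": 0,"wy": 0,"wz": 0},
  {"fingers": 1,"x": 0.115,"y": 0,"z": 0,"wx": 0,"wy": 0,"wz": 0},
  {"fingers": 1,"x": 0.119,"y": 0,"z": 0,"wx": 0,"wy": 0,"wz": 0},
  {"fingers": 1,"x": 0.121,"y": 0,"z": 0,"wx": 0,"wy": 0,"wz": 0},
  {"fingers": 1,"x": 0.121,"y": 0,"z": 0,"wx": 0,"wy": 0,"wz": 0},
  {"fingers": 1,"x": 0.121,"y": 0,"z": 0,"wx": 0,"wy": 0,"wz": 0},
  {"fingers": 1,"x": 0.108,"y": 0,"z": 0,"wx": 0,"wy": 0,"wz": 0},
  {"fingers": 1,"x": 0.1,"y": 0,"z": 0,"wx": 0,"wy": 0,"wz": 0},
  {"fingers": 1,"x": 0.1,"y": 0,"z": 0,"wx": 0,"wy": 0,"wz": 0},
])

```text
time: 4.43
ee_pos: [0.5528, -0.0276, 0.0297]
tcp_rot: [-180.0, -0.0, 168.3]
wrist_force: [1.2, -0.1, -0.1]
opening: 0.0855
```

Emit:
play_rows([
  {"fingers": 1,"x": 0,"y": 0,"z": -0.04,"wx": 0,"wy": 0,"wz": 0},
  {"fingers": 1,"x": 0,"y": 0,"z": -0.08,"wx": 0,"wy": 0,"wz": 0},
  {"fingers": 1,"x": 0,"y": 0,"z": -0.12,"wx": 0,"wy": 0,"wz": 0},
  {"fingers": 1,"x": 0,"y": 0,"z": -0.16,"wx": 0,"wy": 0,"wz": 0},
  {"fingers": 1,"x": 0,"y": 0,"z": -0.17,"wx": 0,"wy": 0,"wz": 0},
])

```text
time: 4.85
ee_pos: [0.5531, -0.0274, 0.2067]
tcp_rot: [179.9, 0.4, 168.3]
wrist_force: [0.4, 0.3, 0.2]
opening: 0.0855
```

```bash
python3 mv.py .488 .241 .2 174; python3 -c "
from h import *
for n in ['wrist','scene']:
    p,d=bot.camera(n);cv2.imwrite(f'pics/{n}4.png',p)
"
```

```text
at [ 0.5531 -0.0274  0.2067] [179.94   0.39 168.3 ] t 4.85 f [0.4 0.3 0.2] open 0.0855 q [-2.8  4.5  5.6 90.7  0.   8.9]
shift [0.1182 0.2496 0.0062] rotvec [ 0.04  0.39 -5.7 ]
```

View pics/scene4.png

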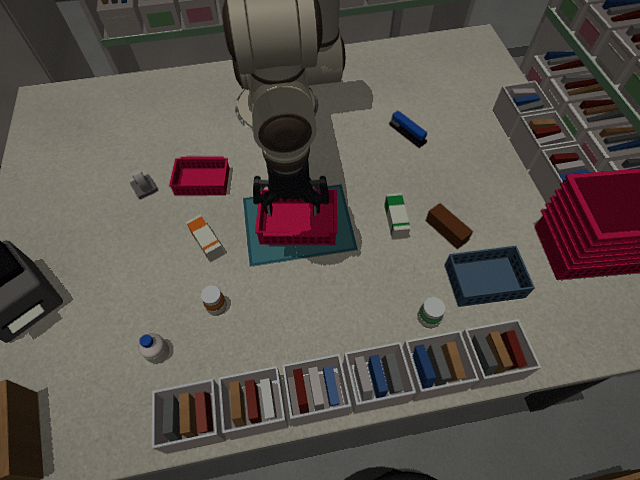

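View pics/wrist4.png

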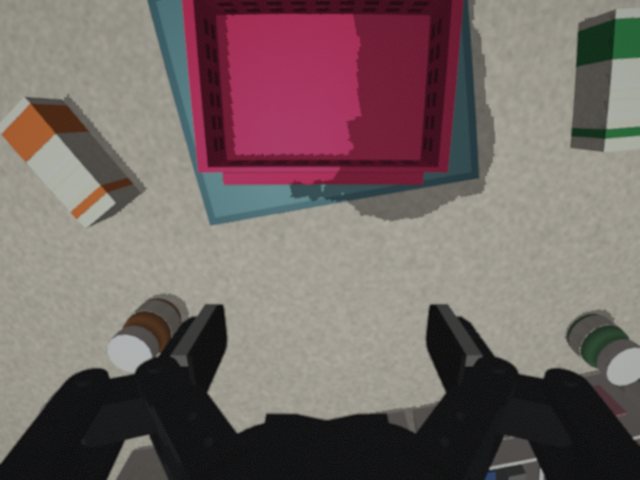

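The basket (scene view, around (297,215)) stands inside the teal mat's outline on all sides. Next I'll look at the carton from close by.

Emit:
play_rows([
  {"fingers": 1,"x": 0.038,"y": 0.2656,"z": 0,"wx": 0,"wy": 0,"wz": -5.7},
  {"fingers": 1,"x": 0.038,"y": 0.2656,"z": 0,"wx": 0,"wy": 0,"wz": -5.7},
  {"fingers": 1,"x": 0.038,"y": 0.2656,"z": 0,"wx": 0,"wy": 0,"wz": -5.7},
  {"fingers": 1,"x": 0.038,"y": 0.2656,"z": 0,"wx": 0,"wy": 0,"wz": -5.7},
  {"fingers": 1,"x": 0.038,"y": 0.2656,"z": 0,"wx": 0,"wy": 0,"wz": -5.7},
  {"fingers": 1,"x": 0.038,"y": 0.2656,"z": 0,"wx": 0,"wy": 0,"wz": -5.7},
  {"fingers": 1,"x": 0.038,"y": 0.2656,"z": 0,"wx": 0,"wy": 0,"wz": -5.7},
  {"fingers": 1,"x": 0.038,"y": 0.2656,"z": 0,"wx": 0,"wy": 0,"wz": -5.7},
  {"fingers": 1,"x": 0.038,"y": 0.2656,"z": 0,"wx": 0,"wy": 0,"wz": -5.7},
  {"fingers": 1,"x": 0.038,"y": 0.2656,"z": 0,"wx": 0,"wy": 0,"wz": -5.7},
])

```text
time: 5.78
ee_pos: [0.5681, 0.2397, 0.1988]
tcp_rot: [-179.9, -0.1, 174.0]
wrist_force: [-0.7, 1.1, 0.4]
opening: 0.0852
```

```bash
python3 mv.py .488 .241 .2 174; python3 -c "
from h import *
for n in ['wrist','scene','top']:
    c=bot.get_calibration(n);p,d=bot.camera(n);cv2.imwrite(f'pics/{n}5.png',p);np.save(f'pics/{n}5.npy',c['camera_from_world'])
"
```

```text
at [0.5681 0.2397 0.1988] [-1.7992e+02 -1.2000e-01  1.7400e+02] t 5.78 f [-0.7  1.1  0.4] open 0.0852 q [22.9 13.8 15.2 91.6 -0.  28.9]
shift [ 0.0798 -0.0071 -0.001 ] rotvec [-0.08 -0.12  0.  ]
```

View pics/wrist5.png

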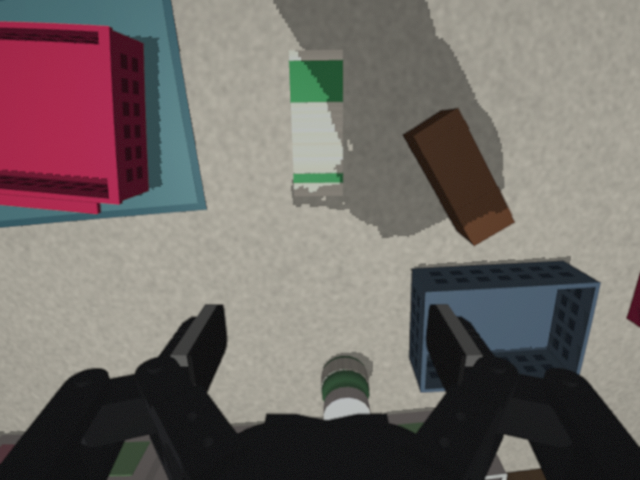

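View pics/top5.png

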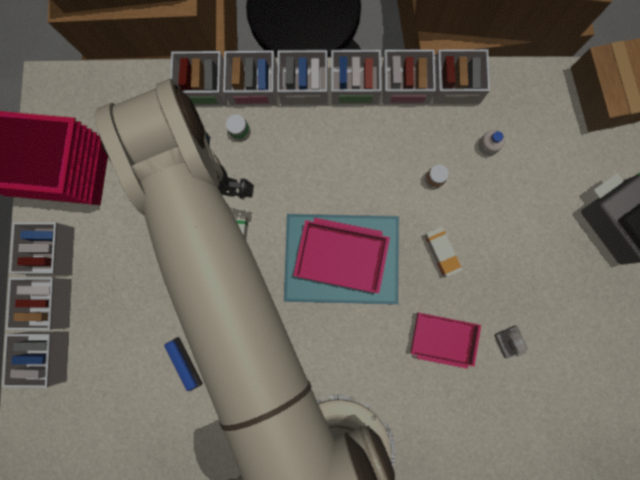

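```bash
python3 - <<'E'
from h import *
c=bot.get_calibration('wrist');c["camera_from_world"]=np.load('pics/wrist5.npy')
t=pix2w([[289.5,51],[343.5,51],[343.5,173],[291,173]],.045,c);print(t.round(4))
b=pix2w([[293,206],[345,209]],0,c);print(b.round(4))
im=cv2.imread('pics/wrist5.png');k=5
cv2.imwrite('pics/wc5.png',cv2.resize(im[30:150+70,260:380],None,fx=3,fy=3,interpolation=cv2.INTER_NEAREST))
for p in ([.489,.241,-.11],[.487,.2393,-.105]):
    print(proj(W(CARTON,p),c).round(0).tolist())
# basket/mat in top
V={n:(cv2.imread(f"pics/{n}5.png"),bot.get_calibration(n)) for n in("top",)}
im,c=V["top"]
bm=comp(pink(im),(343,257));mm=comp(teal(im),(300,295))
pb,_=fit(BASKET,[.447,-.004,-.2],[(bm.astype(float),c,None,bb(bm))])
pm=np.array([.4459,-.0043,-.0208])
ig=1.-cv2.dilate(bm.astype(np.uint8),np.ones((5,5)))
pm2,_=fit(MAT,pm,[((mm|bm).astype(float),c,None,bb(mm))])
print(pb,pm2)
q=W(box(-.065,.065,-.095,.095,0,0)[::2],pb)
a=pm2[2];R=np.array([[np.cos(a),np.sin(a)],[-np.sin(a),np.cos(a)]])
print(((q[:,:2]-pm2[:2])@R.T).round(3))
E
```

```text
[[0.4334 0.2258 0.045 ]
 [0.4377 0.2657 0.045 ]
 [0.5278 0.2574 0.045 ]
 [0.5233 0.215  0.045 ]]
[[0.5602 0.2075 0.    ]
 [0.5684 0.2572 0.    ]]
[[296.0, 60.0], [291.0, 49.0], [342.0, 60.0], [345.0, 49.0], [298.0, 186.0], [294.0, 195.0], [340.0, 186.0], [342.0, 195.0]]
[[294.0, 58.0], [288.0, 46.0], [340.0, 58.0], [342.0, 46.0], [297.0, 184.0], [292.0, 193.0], [339.0, 184.0], [340.0, 193.0]]
[ 0.44458783 -0.00448391 -0.20233651] [ 0.44290343 -0.00468083 -0.02839734]
[[-0.079 -0.082]
 [-0.046  0.105]
 [ 0.049 -0.105]
 [ 0.082  0.083]]
```

View pics/wc5.png

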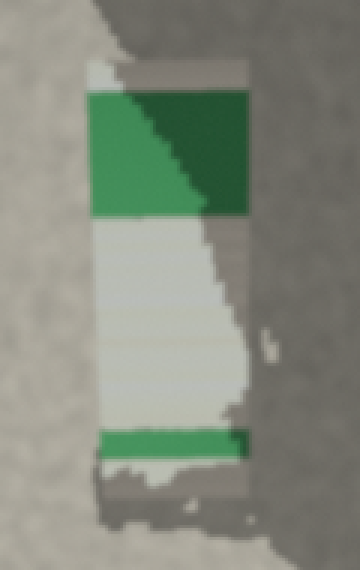

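```bash
python3 mv.py .4885 .240 .1 174.4
```

```text
at [0.5686 0.2391 0.2   ] [-1.7998e+02 -2.0000e-02  1.7392e+02] t 5.93 f [-0.9  1.1  1. ] open 0.0858 q [22.8 13.7 15.2 91.6 -0.  28.9]
shift [ 0.0797 -0.0076  0.1001] rotvec [-0.02 -0.02 -0.48]
```

Emit:
play_rows([
  {"fingers": 0.4,"x": 0.04,"y": -0.004,"z": 0.02,"wx": 0,"wy": 0,"wz": -0.4},
  {"fingers": 0.4,"x": 0.08,"y": -0.0076,"z": 0.05,"wx": 0,"wy": 0,"wz": -0.4},
  {"fingers": 0.4,"x": 0.08,"y": -0.0076,"z": 0.09,"wx": 0,"wy": 0,"wz": -0.4},
  {"fingers": 0.4,"x": 0.08,"y": -0.0076,"z": 0.1,"wx": 0,"wy": 0,"wz": -0.4},
  {"fingers": 0.4,"x": 0.08,"y": -0.0076,"z": 0.1,"wx": 0,"wy": 0,"wz": -0.4},
  {"fingers": 0.4,"x": 0.08,"y": -0.0076,"z": 0.1,"wx": 0,"wy": 0,"wz": -0.4},
  {"fingers": 0.4,"x": 0.08,"y": -0.0076,"z": 0.1,"wx": 0,"wy": 0,"wz": -0.4},
], grip_force=25)

```text
time: 6.52
ee_pos: [0.4894, 0.2411, 0.1022]
tcp_rot: [179.9, 0.1, 174.4]
wrist_force: [0.1, -0.3, 0.7]
opening: 0.0598
```

```bash
python3 mv.py .4885 .240 .022 174.4; python3 -c "
from h import *
for n in ['wrist']:
    p,d=bot.camera(n);cv2.imwrite(f'pics/{n}6.png',p)
"
```

```text
at [0.4894 0.2411 0.1022] [1.7993e+02 1.2000e-01 1.7435e+02] t 6.52 f [ 0.1 -0.3  0.7] open 0.0598 q [26.2  3.8 -6.7 79.4 -0.  31.9]
shift [ 0.001  -0.0013  0.0802] rotvec [ 0.07  0.12 -0.05]
```

View pics/wrist6.png

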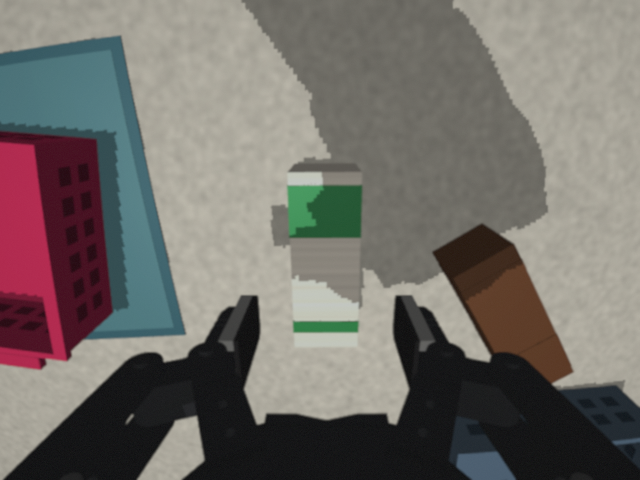

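The carton sits centred between the fingers (columns 290–360 against pads at 259 and 393). Descending and gripping.

Emit:
play_rows([
  {"fingers": 0.4,"x": 0,"y": 0,"z": 0.03,"wx": 0,"wy": 0,"wz": 0},
  {"fingers": 0.4,"x": 0,"y": 0,"z": 0.06,"wx": 0,"wy": 0,"wz": 0},
  {"fingers": 0.4,"x": 0,"y": 0,"z": 0.08,"wx": 0,"wy": 0,"wz": 0},
  {"fingers": 0.4,"x": 0,"y": 0,"z": 0.08,"wx": 0,"wy": 0,"wz": 0},
  {"fingers": 0,"x": 0,"y": 0,"z": 0.08,"wx": 0,"wy": 0,"wz": 0},
  {"fingers": -0.3,"x": 0,"y": 0,"z": 0.08,"wx": 0,"wy": 0,"wz": 0},
  {"fingers": -0.3,"x": 0,"y": 0,"z": 0.08,"wx": 0,"wy": 0,"wz": 0},
  {"fingers": -0.3,"x": 0,"y": 0,"z": 0.08,"wx": 0,"wy": 0,"wz": 0},
  {"fingers": -0.3,"x": 0,"y": 0,"z": 0.08,"wx": 0,"wy": 0,"wz": 0},
  {"fingers": -0.3,"x": 0,"y": 0,"z": 0.08,"wx": 0,"wy": 0,"wz": 0},
], grip_force=25)

```text
time: 7.4
ee_pos: [0.4896, 0.2418, 0.0225]
tcp_rot: [179.9, 0.2, 174.4]
wrist_force: [0.1, -1.0, 7.5]
opening: 0.0394
```

```bash
python3 mv.py .4885 .240 .022 174.4
```

```text
at [0.4896 0.2418 0.0225] [179.9    0.18 174.41] t 7.4 f [ 0.1 -1.   7.5] open 0.0394 q [ 26.3   5.9 -13.4  70.5  -0.   31.9]
shift [ 0.0009 -0.0019  0.0005] rotvec [0.1  0.18 0.01]
```

Emit:
play_rows([
  {"fingers": -0.3,"x": 0,"y": 0,"z": -0.02,"wx": 0,"wy": 0,"wz": 0},
  {"fingers": -0.3,"x": 0,"y": 0,"z": -0.06,"wx": 0,"wy": 0,"wz": 0},
  {"fingers": -0.3,"x": 0,"y": 0,"z": -0.1,"wx": 0,"wy": 0,"wz": 0},
  {"fingers": -0.3,"x": 0,"y": 0,"z": -0.14,"wx": 0,"wy": 0,"wz": 0},
  {"fingers": -0.3,"x": 0,"y": 0,"z": -0.14,"wx": 0,"wy": 0,"wz": 0},
])

```text
time: 7.82
ee_pos: [0.4907, 0.2425, 0.1696]
tcp_rot: [179.6, 0.6, 174.4]
wrist_force: [1.4, 0.8, -0.0]
opening: 0.0395
```

```bash
python3 mv.py .446 -.006 .16 78.35
```

```text
at [0.4907 0.2425 0.1696] [179.63   0.59 174.41] t 7.82 f [ 1.4  0.8 -0. ] open 0.0395 q [26.3  3.  -0.  86.2  0.  31.9]
shift [ 0.0204 -0.2517  0.0078] rotvec [ 0.77  0.14 96.06]
```

Emit:
play_rows([
  {"fingers": -0.3,"x": 0.001,"y": -0.01,"z": 0,"wx": 0,"wy": 0,"wz": 4},
  {"fingers": -0.3,"x": 0.003,"y": -0.03,"z": 0,"wx": 0,"wy": 0,"wz": 11},
  {"fingers": -0.3,"x": 0.005,"y": -0.05,"z": 0,"wx": 0,"wy": 0,"wz": 18},
  {"fingers": -0.3,"x": 0.006,"y": -0.07,"z": 0,"wx": 0,"wy": 0,"wz": 25},
  {"fingers": -0.3,"x": 0.008,"y": -0.09,"z": 0,"wx": 0,"wy": 0,"wz": 32},
  {"fingers": -0.3,"x": 0.01,"y": -0.11,"z": 0,"wx": 0,"wy": 0,"wz": 39},
  {"fingers": -0.3,"x": 0.012,"y": -0.13,"z": 0,"wx": 0,"wy": 0,"wz": 46},
  {"fingers": -0.3,"x": 0.013,"y": -0.15,"z": 0,"wx": 0,"wy": 0,"wz": 53},
  {"fingers": -0.3,"x": 0.015,"y": -0.17,"z": 0,"wx": 0,"wy": 0,"wz": 60},
  {"fingers": -0.3,"x": 0.016,"y": -0.19,"z": 0,"wx": 0,"wy": 0,"wz": 67},
  {"fingers": -0.3,"x": 0.018,"y": -0.21,"z": 0,"wx": 0,"wy": 0,"wz": 74},
  {"fingers": -0.3,"x": 0.019,"y": -0.228,"z": 0,"wx": 0,"wy": 0,"wz": 81},
  {"fingers": -0.3,"x": 0.02,"y": -0.242,"z": 0,"wx": 0,"wy": 0,"wz": 88},
  {"fingers": -0.3,"x": 0.0203,"y": -0.25,"z": 0,"wx": 0,"wy": 0,"wz": 94},
  {"fingers": -0.3,"x": 0.0203,"y": -0.2517,"z": 0,"wx": 0,"wy": 0,"wz": 96},
  {"fingers": -0.3,"x": 0.0203,"y": -0.2517,"z": 0,"wx": 0,"wy": 0,"wz": 96},
  {"fingers": -0.3,"x": 0.0203,"y": -0.2517,"z": 0,"wx": 0,"wy": 0,"wz": 96},
])

```text
time: 9.23
ee_pos: [0.4436, -0.0074, 0.1607]
tcp_rot: [180.0, -0.0, 78.5]
wrist_force: [-0.2, 0.9, -1.5]
opening: 0.0397
```

```bash
python3 mv.py .446 -.006 .03 78.35; python3 -c "
from h import *
for n in ['wrist','scene']:
    p,d=bot.camera(n);cv2.imwrite(f'pics/{n}7.png',p)
"
```

```text
at [ 0.4436 -0.0074  0.1607] [ 1.7995e+02 -1.0000e-02  7.8480e+01] t 9.23 f [-0.2  0.9 -1.5] open 0.0397 q [ -1.  -10.5 -13.8  86.6   0.  100.6]
shift [0.0018 0.0019 0.1307] rotvec [ 0.05 -0.01  0.13]
```

View pics/wrist7.png

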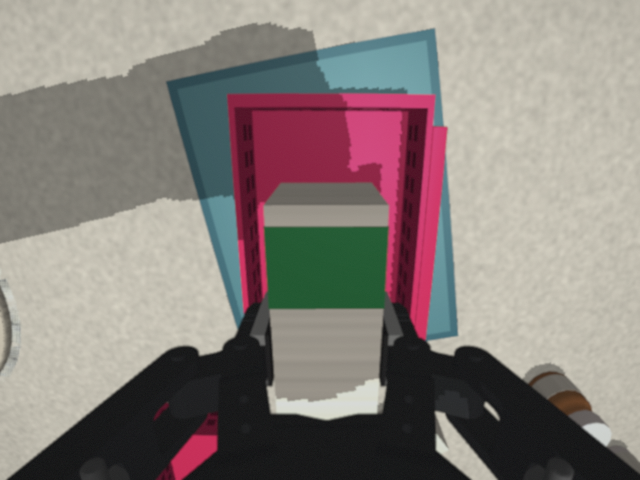

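View pics/scene7.png

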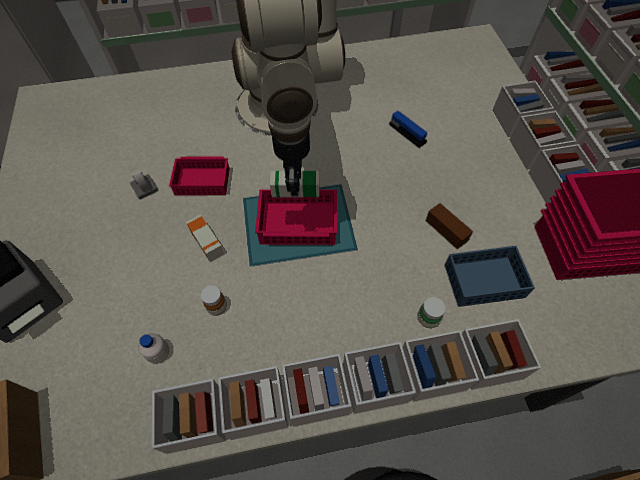

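```bash
python3 - <<'E'
from h import *
c=bot.get_calibration('wrist')
w=pix2w([[229.5,96],[434,96]],.06,c);print(w,np.linalg.norm(w[0]-w[1]))
m=w.mean(0);d=w[1]-w[0];yaw=np.arctan2(d[1],d[0]);print(np.degrees(yaw))
print("centre",m[:2]-.097*np.array([-np.sin(yaw),np.cos(yaw)]))
E
```

```text
[[0.40465694 0.09999126 0.06      ]
 [0.52994326 0.07459511 0.06      ]] 0.1278343683226106
-11.45887317621571
centre [ 0.44802964 -0.00777337]
```

Emit:
play_rows([
  {"fingers": -0.3,"x": 0,"y": 0.001,"z": 0.02,"wx": 0,"wy": 0,"wz": 0},
  {"fingers": -0.3,"x": 0,"y": 0.002,"z": 0.05,"wx": 0,"wy": 0,"wz": 0},
  {"fingers": -0.3,"x": 0,"y": 0.002,"z": 0.075,"wx": 0,"wy": 0,"wz": 0},
  {"fingers": -0.3,"x": 0,"y": 0.002,"z": 0.095,"wx": 0,"wy": 0,"wz": 0},
  {"fingers": -0.3,"x": 0,"y": 0.002,"z": 0.11,"wx": 0,"wy": 0,"wz": 0},
  {"fingers": -0.3,"x": 0,"y": 0.002,"z": 0.122,"wx": 0,"wy": 0,"wz": 0},
  {"fingers": -0.3,"x": 0,"y": 0.002,"z": 0.128,"wx": 0,"wy": 0,"wz": 0},
  {"fingers": -0.3,"x": 0,"y": 0.002,"z": 0.131,"wx": 0,"wy": 0,"wz": 0},
  {"fingers": -0.3,"x": 0,"y": 0.002,"z": 0.132,"wx": 0,"wy": 0,"wz": 0},
  {"fingers": -0.3,"x": 0,"y": 0.002,"z": 0.132,"wx": 0,"wy": 0,"wz": 0},
  {"fingers": -0.3,"x": 0,"y": 0.002,"z": 0.132,"wx": 0,"wy": 0,"wz": 0},
])

```text
time: 10.25
ee_pos: [0.446, -0.0077, 0.0291]
tcp_rot: [179.9, -0.0, 78.4]
wrist_force: [-0.1, -0.8, -0.2]
opening: 0.0394
```

```bash
python3 mv.py .447 -.007 .0265 78.35; python3 -c "
from h import *
for n in ['wrist']:
    p,d=bot.camera(n);cv2.imwrite(f'pics/{n}8.png',p)
"
```

```text
at [ 0.446  -0.0077  0.0291] [ 1.7993e+02 -1.0000e-02  7.8420e+01] t 10.25 f [-0.1 -0.8 -0.2] open 0.0394 q [ -1.   -8.  -26.3  71.6  -0.  100.6]
shift [0.0009 0.0008 0.0026] rotvec [ 0.07 -0.01  0.07]
```

View pics/wrist8.png

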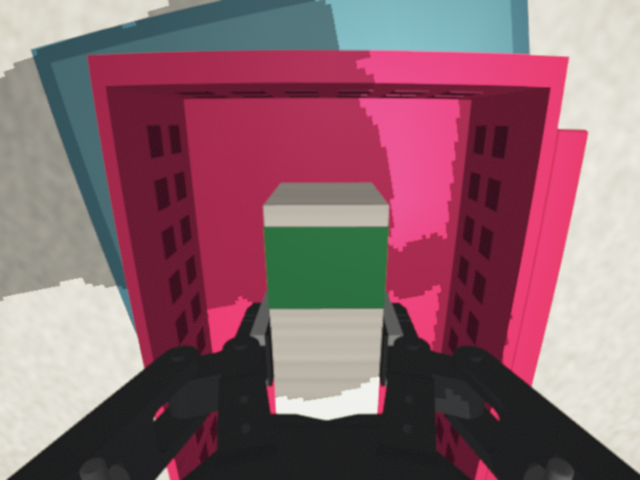

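The carton is inside the basket, centred and aligned with the walls, with no contact force yet. Lowering the last 2–3 mm, opening partly, and withdrawing.

Emit:
play_rows([
  {"fingers": -0.3,"x": 0,"y": 0,"z": 0.001,"wx": 0,"wy": 0,"wz": 0},
  {"fingers": -0.3,"x": 0,"y": 0,"z": 0.0025,"wx": 0,"wy": 0,"wz": 0},
  {"fingers": -0.3,"x": 0,"y": 0,"z": 0.0025,"wx": 0,"wy": 0,"wz": 0},
  {"fingers": 0.0,"x": 0,"y": 0,"z": 0.0025,"wx": 0,"wy": 0,"wz": 0},
  {"fingers": 0.2,"x": 0,"y": 0,"z": 0.0025,"wx": 0,"wy": 0,"wz": 0},
  {"fingers": 0.3,"x": 0,"y": 0,"z": 0.0025,"wx": 0,"wy": 0,"wz": 0},
  {"fingers": 0.3,"x": 0,"y": 0,"z": 0.0025,"wx": 0,"wy": 0,"wz": 0},
  {"fingers": 0.3,"x": 0,"y": 0,"z": 0.0025,"wx": 0,"wy": 0,"wz": 0},
])

```text
time: 10.97
ee_pos: [0.4454, -0.0077, 0.0257]
tcp_rot: [-180.0, 0.0, 78.4]
wrist_force: [-0.1, 0.2, 0.8]
opening: 0.0554
```

```bash
python3 mv.py .447 -.007 .0265 78.35
```

```text
at [ 0.4454 -0.0077  0.0257] [-180.      0.     78.41] t 10.97 f [-0.1  0.2  0.8] open 0.0554 q [ -1.   -7.9 -26.6  71.3  -0.  100.6]
shift [ 0.001   0.0014 -0.0008] rotvec [-0.    0.    0.06]
```

Emit:
play_rows([
  {"fingers": 0.3,"x": 0,"y": 0,"z": -0.01,"wx": 0,"wy": 0,"wz": 0},
  {"fingers": 0.3,"x": 0,"y": 0,"z": -0.03,"wx": 0,"wy": 0,"wz": 0},
  {"fingers": 0.3,"x": 0,"y": 0,"z": -0.06,"wx": 0,"wy": 0,"wz": 0},
  {"fingers": 0.3,"x": 0,"y": 0,"z": -0.1,"wx": 0,"wy": 0,"wz": 0},
  {"fingers": 0.3,"x": 0,"y": 0,"z": -0.14,"wx": 0,"wy": 0,"wz": 0},
  {"fingers": 0.3,"x": 0,"y": 0,"z": -0.18,"wx": 0,"wy": 0,"wz": 0},
  {"fingers": 0.3,"x": 0.04,"y": 0,"z": -0.2,"wx": 0,"wy": 0,"wz": 0},
  {"fingers": 0.3,"x": 0.08,"y": 0,"z": -0.2,"wx": 0,"wy": 0,"wz": 0},
  {"fingers": 0.3,"x": 0.12,"y": 0,"z": -0.2,"wx": 0,"wy": 0,"wz": 0},
  {"fingers": 0.3,"x": 0.16,"y": 0,"z": -0.2,"wx": 0,"wy": 0,"wz": 0},
  {"fingers": 0.3,"x": 0.2,"y": 0,"z": -0.2,"wx": 0,"wy": 0,"wz": 0},
  {"fingers": 0.3,"x": 0.24,"y": 0,"z": -0.2,"wx": 0,"wy": 0,"wz": 0},
  {"fingers": 0.3,"x": 0.28,"y": 0,"z": -0.2,"wx": 0,"wy": 0,"wz": 0},
  {"fingers": 0.3,"x": 0.28,"y": 0,"z": -0.2,"wx": 0,"wy": 0,"wz": 0},
  {"fingers": 0.3,"x": 0.28,"y": 0,"z": -0.2,"wx": 0,"wy": 0,"wz": 0},
])

```text
time: 12.22
ee_pos: [0.5014, 0.2683, 0.2254]
tcp_rot: [-179.9, 0.1, 78.6]
wrist_force: [-1.0, -0.2, 0.3]
opening: 0.0554
```

```bash
python3 - <<'E'
from h import *
o=bot.get_obs();print(o["time"],o["ee_pos"],o["wrist_force"])
for n in ['top','scene']:
    p,d=bot.camera(n);cv2.imwrite(f'pics/{n}9.png',p);V=p
im=cv2.imread('pics/top9.png');c=bot.get_calibration('top')
p0=cv2.imread('pics/top0.png')
def q(n):
    im=cv2.imread(f'pics/{n}9.png');c=bot.get_calibration(n)
    uv=(343,257) if n=='top' else (297,232)
    b=pink(im)
    h=W(BASKET,[.447,-.006,-.2]);hull=cv2.convexHull(proj(h,c).astype(np.float32))
    ins=np.zeros((480,640),np.uint8);cv2.fillPoly(ins,[hull.astype(int)],1)
    tt=teal(im);l,t,r,bo=bb(ins,30)
    bm=b.copy();bm[:t]=0;bm[bo:]=0;bm[:,:l]=0;bm[:,r:]=0
    e=cv2.erode(ins,np.ones((9,9)))>0
    bm|=e
    mm=(comp(tt|bm,uv))
    pb,f=fit(BASKET,[.447,-.006,-.2],[(bm.astype(float),c,None,bb(bm))])
    pm,f2=fit(MAT,[.446,-.006,-.02],[(mm.astype(float),c,None,bb(mm))])
    a=pm[2];R=np.array([[np.cos(a),np.sin(a)],[-np.sin(a),np.cos(a)]])
    print(n,pb,pm,f,f2);print(((W(box(-.065,.065,-.095,.095,0,0)[::2],pb)[:,:2]-pm[:2])@R.T).round(3))
q('top');q('scene')
E
```

```text
12.2167 [0.50141586 0.26825654 0.22539865] [-1.04950555 -0.22928323  0.31055028]
top [ 0.44402019 -0.00499737 -0.21821377] [ 0.44383584 -0.00479608 -0.01726334] 231.55294117647057 420.98039215686276
[[-0.082 -0.08 ]
 [-0.045  0.106]
 [ 0.045 -0.106]
 [ 0.083  0.08 ]]
scene [ 0.44572218 -0.0103785  -0.19881983] [ 0.44385622 -0.01016565 -0.02909907] 206.52549019607847 216.0156862745098
[[-0.078 -0.083]
 [-0.046  0.104]
 [ 0.05  -0.105]
 [ 0.082  0.082]]
```

View pics/top9.png

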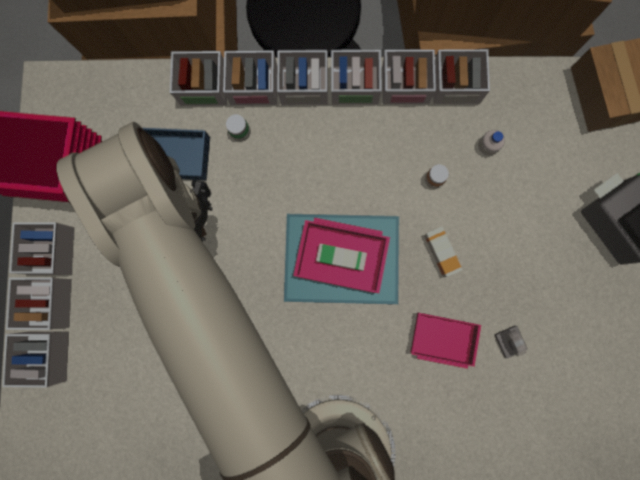

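View pics/scene9.png

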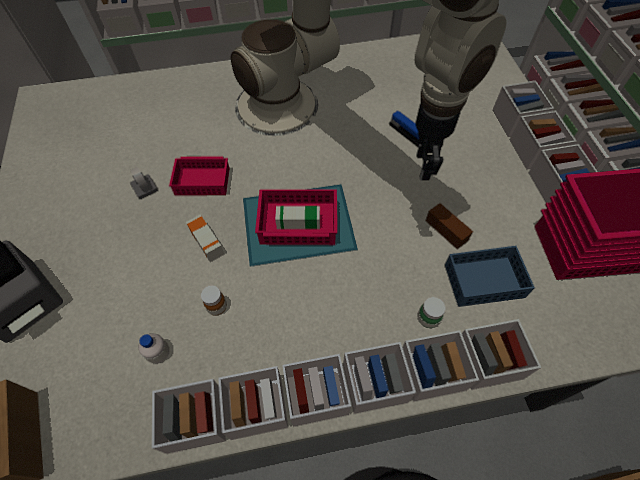

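Both views show the carton flat in the middle of the basket (top view (342,257), scene (298,216)). The basket is wholly on the mat, the bystanders look unmoved, and the arm is clear.

```bash
python3 -c "
from workcell import bot
print(bot.job_done())"
```

```text
the job is handed in; nothing more can be done
None
```

I dragged the pink basket onto the teal mat, set the green-banded carton flat inside it, let go of both, and handed the job in at about 12 s of the 58 s allowed. The hand-in gives no verdict, so the result below rests on my own last checks.

- **Drag:** I hooked both open fingertips behind the far lip and pulled about 0.144 m along the basket's own axis, without lifting it. The wrist force partway through the drag read about 3.6 N.
- **Carton:** I gripped it across its 40 mm width with 25 N and turned it about 96° to lie along the basket. I lowered it until it touched the basket floor before opening the fingers.
- **Basket on the mat:** Fits to both fixed cameras put all four foot corners within ±0.083 m (limit 0.11) and ±0.106 m (limit 0.14) of the mat centre.
- **Other things:** The pictures show the carton lying flat in the middle of the basket, the arm clear, and every bystander that is in view where it was. I compared the bystanders by eye, not by measurement.

**What disagreed or failed:**
- The top and scene cameras differed by about 6 mm in absolute y. The basket's position relative to the mat agreed within about 5 mm, well inside the margins.
- The first move call was refused because two keys were missing from the rows. Nothing moved, and I repeated it with all of them.

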